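# Feed a mounting plate from the pedal dispenser and stand it on the easel

## Task

Get one slate-grey mounting plate out of the pedal dispenser: press its red pedal all the way down onto the stop (firmly, but without forcing it: 35 N is too much), let the pedal come right back up, then draw out the plate that has slid into the mouth. Stand that plate on its short edge on the blue easel's ledge, behind the lip, leaning back on the sloping board in the middle, and let go. Leave the other three plates in the hopper, do not push the easel about, and do not disturb the things lying around.

Things in the scene. Friction and masses are not known exactly. Their poses are not given: they have to be found in the camera images.
- dispenser: Fixed bench dispenser: grey base 214x86x8 mm, aluminium deck, open steel hopper 66 mm high, red pedal with black rubber pad. Origin: on the table below the middle of the plate stack; its +x is the way plates come out, the pedal sticks out to its -x, z up. Hopper from x -41 to +41 mm; hinge cheeks at x = -60 mm, 97 mm high; deck ends at x = 43, base at x = 46 mm, free table beyond.
- pedal (a joint): Angle of the pedal, rad: 0 = up at rest, grows as it is pressed, rubber-tipped stop at about 0.72. The hinge runs along the dispenser's y at its x = -60, z = 85 mm. A spring holds it up: about 5 N on the pad starts it, about 12 N holds it at the stop; beyond that the force rises steeply.
- pedal_pad (a point): Middle of the top face of the pedal's rubber pad (56x48 mm), 88 mm from the hinge; moves with the pedal. At rest the pad slopes 0.32 rad up away from the hopper, about 120 mm above the table; at the stop 0.40 rad the other way, about 58 mm above the table (62 mm of travel).
- mouth (a point): Middle of the exit slot, on the deck at the gate's outer face, 41 mm from the dispenser's origin, 33 mm above the table. The gate's slot is 9 mm high: one plate passes, the next is held back. The pedal's full stroke pushes the bottom plate on by about 36 mm, so about 31 mm stands out here; it stays out when pedal and pusher go back. A part stroke leaves it too far in.
- plate_0: The bottom plate of the stack, the one the pedal feeds: slate-grey, 72x56x6 mm, 45 g. Origin: centre of its underside; x along the 72 mm (the dispenser's +x at the start), y along the 56 mm, z the upper face. At the start it lies inside the hopper on the deck, its front edge 2 mm inside the gate.
- plate_1: Next plate above it, the same size; stays in the hopper.
- plate_2: Third plate of the stack, the same; stays in the hopper.
- plate_3: Top plate of the stack, the same; stays in the hopper.
- easel: Small blue sheet-steel easel, loose, 0.6 kg: base 100x70x6 mm; board 75 mm long and 32 mm wide, sloping 40 degrees above level, narrower than the plate so that fingers pass beside it; at its foot a ledge 50 mm wide, square to the board, with a lip 4.5 mm high, channel 12 mm deep. Origin: under the middle of the base. Front = -x (the board rises toward +x), y along the ledge, z up.
- easel_foot (a point): Middle of the inner corner of board and ledge, 34 mm above the table: the plate's lower back edge belongs here. Axes as the easel's.
- easel_rest (a point): Point on the face of the board, 36 mm up the slope from the foot, where the middle of the plate's underside comes to lie. Axes as the easel's.
- tape_roll: Roll of green-grey tape, 67x67x19 mm; leave alone.
- scale_bar: Small black and white scale bar, 12x102x4 mm; leave alone.
- glue_tube: White tube with a red cap, 104x29x23 mm; leave alone.
- brush_0: Thin brush with a dark green handle, 192x9x9 mm; leave alone.
- blue_jar: Glass jar with a blue cap, 61x61x59 mm; leave alone.
- bone_a: Thin brown shell plate, 37x71x6 mm; leave alone.
- bone_b: Thin brown shell plate, 39x57x6 mm; leave alone.
Things that resemble listed ones, but are neither listed nor needed, are in the scene too. Leave any yellow look-alike of the plate_3 alone.

How it is judged:
By the outcome, as a careful person would: the job done as asked, in the order asked, and still so for the second after the job is handed in, with the robot touching nothing.
It also fails if it takes over 67 s, if anything falls off the work surface, if the arm or the gripper's body presses on something with over 40 N, if the wrist force passes 120 N, or if a joint passes its speed limit or range.

## Robot

A 6-joint arm with a two-finger parallel gripper is mounted at the origin on the work surface; the furniture and walls round the work are solid. World frame = base frame: x ahead of the robot, y to its left, z up, the work surface at z = 0. Lengths are in m, angles in rad, forces in N, time in s.
With the tool pointing down it reaches from about 0.25 to 0.725 m from the base axis. Payload 9.7 kg.
Tool frame: the origin (TCP) lies between the finger pads; the fingertips stand bot.tcp_to_tips ahead of it and the grasp point (between the pads) lies 8 mm behind it (bot.tcp_to_tips is the distance from the TCP to the fingertips, in m); z points along the fingers, y is the line along which they close (so a half turn about z gives the same grasp; the last joint's range is limited). The gripper opens to 85 mm and grips with 20 to 120 N. Pads are 22 mm wide; open, the fingers measure 114 mm over their backs; the gripper's body (76 mm by 85 mm) begins 54 mm behind the grasp point. The pads swing forward as they close: fully open they stand 13 mm farther back than shut.
Start: joints at [1.24, 0.087, 0.176, 1.66, 0, 1.571], TCP at [0.179, 0.52, 0.242] pointing down, gripper open.
Joint ranges: [-3.13, 3.13], [-0.85, 1.81], [-1.15, 1.24], [-2.2, 2.28], [-1.44, 1.52], [-3.14, 3.14]. Speed limits (rad/s): [2.22, 2.22, 2.57, 3.14, 3.14, 3.14].

## Interface

Orientations are given as a unit quaternion [w, x, y, z].
In Python, from plant import bot gives the robot as it stands.
- The arm moves only by the tool drive_tool, never from a script. Its arguments are lists of equal length, an entry for each row: "xyz": the shift along the tool's x, y, z in units of 20 mm (1.0 is 20 mm), a list of three; "delta_rot": the turn, a rotation vector about the tool's x, y, z in units of 0.12 rad (1.0 is 0.12 rad), a list of three. A call has exactly 10 rows; each row shifts and turns the commanded pose from where the row before left it, along the tool's axes as they then stand; what a row does not reach is not made up. A row lasts 1/12 s, in which the tool goes at most 41.7 mm and 7.16 degrees, less where a joint would pass 70% of its speed; a pose out of reach is approached as far as the arm can. A call with a number of a shift or a turn outside -1 to 1 is refused whole. A call with a gripper value outside its range is refused whole. "jaw" is the finger opening in mm, from 0 to 85.4, set as the call begins (left out, the last holds). The fingers move at their own pace and stop on an object; the grip force is fixed at half the most. Time passes only in rows, so rows that do not move let the fingers close, or fill a call up. It gives the time, the measured TCP pose, the force, the opening and the grip force at its end, in the units of the state.
- bot.get_state(): the state, without advancing time (a new reading comes with each control period).
- bot.camera(name): name is "side" or "top"; returns (picture, depth): 384x512x3 uint8, blue, green, red; 384x512 float32, m along the optical axis (not along the pixel's ray), 0 where there is no reading.
- bot.camera_model(name): a dict with "vertical_fov" (degrees; the focal length in pixels is half the picture's height over the tangent of half this angle, whatever the lens; pixels are square), "cx", "cy" (the principal point, pixels), "D" ([k1, k2, p1, p2, k3] as OpenCV has them; the pictures are not rectified), "eye" and "attitude" of the camera in the world. Camera axes: x right, y down, z forward; pixel columns grow to the right and rows downward; lengths in m; the calibration is good to about 2 mm. A picture is of the moment at which its call begins. camera_model takes no time and is no camera call.
- bot.job_done(): hands the job in; it is judged then, once.
Trained networks look in the newest picture that a camera, given by its name, has taken for a name from the list of things; names that differ only in an ending like _2 or _b are one class to them, and where a whole thing is asked for, a point or a joint stands for the part that bears it (a point fixed in the world has none). Each returns a list of dicts, best first, with "p" (0 to 1); they miss things now and then, are a little off and sometimes report something else, mostly with a low value. They report only what shows in the picture. A call takes as long as a camera call. They do not tell look-alikes from the thing itself.
- bot.look_for(camera, name): "at" ([column, row] in pixels, amid what is visible of it).
- bot.cut_out(camera, name): "pixels" (384x512 bool, what is visible of it) and "at" ([column, row] in pixels, amid what is visible of it).
The state is a dict: "clock": time; "joint_positions": joint angles; "joint_vel": joint speeds; "joint_torque": joint torques, N m; "ee_pos": TCP position; "ee_rot": TCP orientation; "wrist_force": force on the tool from outside, world axes, zero at the start; "wrist_torque": the same for the moment, N m; "opening": opening from 0.0 (shut) to 1.0 (fully open); "gripper_force": force on a finger pad.
Only numpy, scipy, OpenCV 4.12 (cv2) and the standard library are available. Lean on these libraries where they do the work, as an engineer would, in place of code of your own. Each camera call takes 0.05 s, during which the arm holds its last target. There are 200 camera calls.

## Working session

There is one attempt and no reset: what is moved stays moved. The work goes in short steps, Python scripts to look and compute and a tool call to move; the robot and the scene stay as the last step left them, time stands still between calls to the robot, and variables do not carry over. Pictures are saved under pics/ and viewed, at most 11 in all, crops included, and the job is handed in when it is done.

Besides the shell and the picture viewer there is one more tool, called after ">>>" as name(argument=value, ...) on one line, values as JSON. drive_tool: Moves the arm, as the interface text tells. Its arguments: {"type":"object","properties":{"xyz":{"type":"array","items":{"type":"array","items":{"type":"number"}}},"delta_rot":{"type":"array","items":{"type":"array","items":{"type":"number"}}},"jaw":{"type":"number"}},"required":["xyz","delta_rot"]}

```bash
ls; mkdir -p pics; cat > h.py <<'E'
import numpy as np, cv2
from plant import bot
from scipy.spatial.transform import Rotation as R
def rot(q): return R.from_quat([q[1],q[2],q[3],q[0]])
def cam(n):
    m=bot.camera_model(n); f=192/np.tan(np.radians(m["vertical_fov"])/2)
    K=np.array([[f,0,m["cx"]],[0,f,m["cy"]],[0,0,1]]); a=np.array(m["attitude"],float)
    A=rot(a).as_matrix() if a.size==4 else a.reshape(3,3)
    return K,np.array(m["D"],float),np.array(m["eye"],float),A
def px2w(n,px,d):
    K,D,e,A=cam(n); px=np.array(px,float).reshape(-1,1,2)
    u=cv2.undistortPoints(px,K,D)[:,0]; d=np.array(d).reshape(-1,1)
    return (np.c_[u,np.ones(len(u))]*d)@A.T+e
def cloud(n,depth):
    v,u=np.mgrid[:384,:512]
    return px2w(n,np.c_[u.ravel(),v.ravel()],depth.ravel()).reshape(384,512,3)
def w2px(n,P):
    K,D,e,A=cam(n); X=(np.array(P,float).reshape(-1,3)-e)@A
    return cv2.projectPoints(X,np.zeros(3),np.zeros(3),K,D)[0][:,0]
E
python3 - <<'E'
from h import *
print(bot.camera_model("top"),bot.camera_model("side"),bot.tcp_to_tips)
for n in("top","side"):
    p,d=bot.camera(n); cv2.imwrite(f"pics/{n}0.png",p); np.savez(f"{n}0",p=p,d=d)
    for k in("dispenser","pedal","plate_0","easel","mouth","pedal_pad"):
        try:
            for r in bot.cut_out(n,k)[:3]:
                m=r["pixels"]&(d>0); C=cloud(n,d)[m]
                print(n,k,round(r["p"],2),np.round(r["at"]),m.sum(),np.round(np.median(C,0),3),np.round(np.percentile(C,2,0),3),np.round(np.percentile(C,98,0),3))
        except Exception as ex: print(n,k,ex)
print(bot.get_state())
E
```

```text
pics
{'vertical_fov': 50.617052883933134, 'cx': 254.27208812466841, 'cy': 191.64326918325582, 'D': array([0.00764483, 0.        , 0.        , 0.        , 0.        ]), 'eye': array([ 0.27825842, -0.04274957,  1.26875799]), 'attitude': array([-0.07591038,  0.70547712, -0.70072343,  0.07433918])} {'vertical_fov': 46.62965951303438, 'cx': 265.5672625142834, 'cy': 195.0787278359978, 'D': array([-0.03968179,  0.        ,  0.        ,  0.        ,  0.        ]), 'eye': array([0.00566136, 1.03435914, 0.76730804]), 'attitude': array([ 0.11877148, -0.1915926 ,  0.84083746, -0.49211581])} 0.011
top dispenser 0.84 [141. 200.] 1598 [0.505 0.304 0.052] [0.473 0.176 0.002] [0.556 0.381 0.126]
top dispenser 0.57 [396. 232.] 288 [ 0.43  -0.466  0.018] [ 0.4   -0.5    0.001] [ 0.461 -0.431  0.024]
top pedal 0.71 [124. 196.] 599 [0.513 0.342 0.111] [0.486 0.274 0.005] [0.534 0.388 0.128]
top pedal 0.27 [143. 202.] 1656 [0.504 0.304 0.047] [0.472 0.176 0.001] [0.556 0.383 0.126]
top plate_0 0.94 [235. 195.] 387 [0.544 0.028 0.005] [ 0.517 -0.007 -0.   ] [0.573 0.061 0.01 ]
top plate_0 0.58 [169. 195.] 
[... 1147 characters left out ...]
: 0.7, 'joint_positions': array([1.24003961e+00, 8.68675260e-02, 1.75895198e-01, 1.65979619e+00,
       2.96150323e-05, 1.57079123e+00]), 'joint_vel': array([-0.00048189, -0.00055466,  0.0013799 ,  0.00129445,  0.00045158,
        0.00103475]), 'joint_torque': array([ 3.07797498e-03, -5.19966424e+01,  4.64783943e+01,  1.34774760e-03,
       -1.08760971e-04,  4.75603898e-06]), 'ee_pos': array([0.1786079 , 0.52018573, 0.24229957]), 'ee_rot': array([-1.23165113e-05,  1.64623024e-01,  9.86356558e-01,  1.61518938e-05]), 'wrist_force': array([-0.3883045 ,  0.74401844,  0.06217573]), 'wrist_torque': array([-0.02103122, -0.07060721, -0.03361856]), 'gripper_force': 0.0, 'opening': 0.9989200682195519}
```

```bash
python3 - <<'E'
from h import *
p=np.load("top0.npz")["p"]; cv2.imwrite("pics/a.png",cv2.resize(p,(800,600),interpolation=cv2.INTER_CUBIC))
p=np.load("side0.npz")["p"]; cv2.imwrite("pics/b.png",cv2.resize(p[130:340,120:400],(800,600),interpolation=cv2.INTER_CUBIC))
E
```

```text
(no output)
```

View pics/a.png

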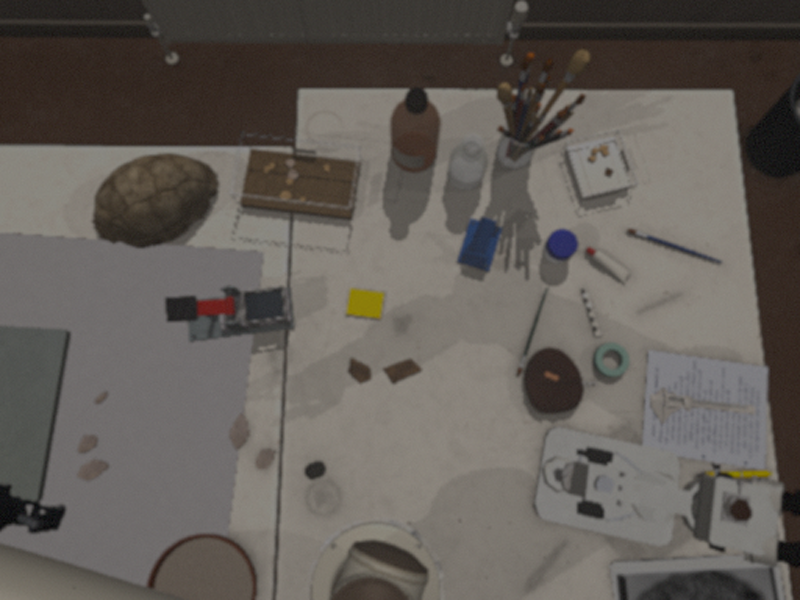

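View pics/b.png

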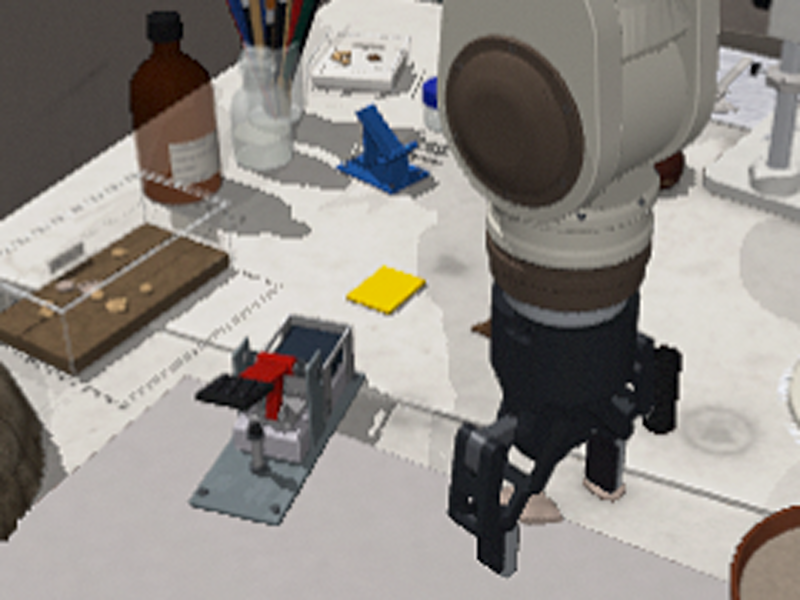

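```bash
python3 - <<'E'
from h import *
def rect(P):
    c,s,a=cv2.minAreaRect(P.astype(np.float32)); return np.round(c,4),np.round(s,4),round(a,1)
for n in("top","side"):
    z=np.load(n+"0.npz"); p,d=z["p"].astype(int),z["d"]; C=cloud(n,d); b,g,r=p[...,0],p[...,1],p[...,2]
    X,Y,Z=C[...,0],C[...,1],C[...,2]
    box=(X>.42)&(X<.6)&(Y>.13)&(Y<.43)&(d>0)
    red=box&(r>90)&(g<60)&(b<60); pad=box&(Z>.09)&(Y>.31)&(r<60)&~red
    st=box&(Z>.05)&(Z<.064)&(Y<.28)&(Y>.15)&(r<75)
    base=box&(Z>.004)&(Z<.014)
    for k,m in dict(red=red,pad=pad,stack=st,base=base).items():
        if m.sum()>5: print(n,k,m.sum(),np.round(C[m].mean(0),4),np.round(np.median(C[m],0),4),rect(C[m][:,:2]), "px",np.round(np.argwhere(m).mean(0)[::-1],1))
    bl=(X>.56)&(X<.78)&(Y>-.29)&(Y<-.12)&(d>0)&(b>r+35)
    low=bl&(Z<.012)&(Z>-.003)
    print(n,"easel",bl.sum(),np.round(C[bl].mean(0),4),rect(C[bl][:,:2]),"base",low.sum(),rect(C[low][:,:2]))
    hi=C[bl&(Z>.04)]
    if len(hi)>20:
        c=np.median(hi,0); q=hi-c
        for _ in range(5):
            U,S,V=np.linalg.svd(q-q.mean(0),full_matrices=False); nn=V[2]*np.sign(V[2][2]); e=(q-q.mean(0))@nn; q=q[abs(e)<.004]
        print("board",len(hi),len(q),np.round(nn,3),np.degrees(np.arccos(nn[2])),"yaw",np.degrees(np.arctan2(-nn[1],-nn[0])),np.round(q.mean(0)+c,4),hi[:,2].max())
    np.set_printoptions(linewidth=200)
    if n=="top":
        for rr in range(140,176): print(rr,' '.join('%3d'%(1000*Z[rr,cc]) if bl[rr,cc] else ' . ' for cc in range(288,326)))
E
```

```text
top red 202 [0.5168 0.304  0.0956] [0.5167 0.3032 0.0948] (array([0.5176, 0.3043]), array([0.0314, 0.0603]), 5.9) px [137.8 195.9]
top pad 274 [0.5075 0.3595 0.1189] [0.5073 0.3593 0.1186] (array([0.5076, 0.3604]), array([0.0442, 0.0498]), 8.4) px [116.1 197.3]
top stack 456 [0.5278 0.2227 0.0559] [0.5282 0.2226 0.0557] (array([0.524 , 0.2283]), array([0.0713, 0.1007]), 5.3) px [168.4 195.2]
top base 526 [0.4961 0.2961 0.0071] [0.4901 0.3247 0.0068] (array([0.5075, 0.2818]), array([0.2942, 0.1752]), 89.3) px [147.8 208. ]
top easel 154 [ 0.6762 -0.2079  0.0088] (array([ 0.6748, -0.2086]), array([0.0629, 0.0805]), 73.2) base 140 (array([ 0.6757, -0.2089]), array([0.0629, 0.0785]), 73.2)
140  .   .   .   .   .   .   .   .   .   .   .   .   .   .   .   .   .   .   .   .   .   .   .   .   .   .   .   .   .   .   .   .   .   .   .   .   .   . 
141  .   .   .   .   .   .   .   .   .   .   .   .   .   .   .   .   .   .   .   .   .   .   .   76  .   .   .   .   .   .   .   .   .   .   .   .   .   . 
142  .   .   .   .   .   .   .   .   .   .   .   .   .   .   .   .    4   5  .   .   .   .   
[... 5337 characters left out ...]
261.3]
side pad 201 [0.5013 0.3707 0.1253] [0.5008 0.3732 0.1262] (array([0.5047, 0.3654]), array([0.0428, 0.0528]), 8.2) px [201.9 266.9]
side stack 240 [0.5263 0.2139 0.0578] [0.5269 0.2106 0.0578] (array([0.5236, 0.2335]), array([0.0648, 0.1049]), 10.3) px [228.4 251.2]
side base 1507 [0.5007 0.3287 0.0083] [0.4932 0.3419 0.0089] (array([0.5099, 0.2855]), array([0.2882, 0.1797]), 89.9) px [214.7 294.9]
side easel 446 [ 0.6667 -0.2004  0.03  ] (array([ 0.6689, -0.2213]), array([0.1059, 0.114 ]), 69.8) base 191 (array([ 0.6689, -0.2213]), array([0.1059, 0.114 ]), 69.8)
board 170 74 [-0.473  0.23   0.851] 31.721684214766995 yaw -25.978197090491538 [ 0.6693 -0.2045  0.0593] 0.0848613411917386
```

```bash
cat > fit.py <<'E'
from h import *
from scipy.optimize import minimize
S=4
def hull(n,P):
    q=w2px(n,P); h=cv2.convexHull(q.astype(np.float32))[:,0]
    return np.round((h+.5)*S*16-8).astype(np.int32)
def sil(n,parts,roi):
    im=np.zeros((384*S,512*S),np.uint8)
    for P in parts: cv2.fillConvexPoly(im,hull(n,P),255,cv2.LINE_AA,4)
    return cv2.resize(im,(512,384),interpolation=cv2.INTER_AREA)/255.
def box(a,b): return np.array([[x,y,z] for x in(a[0],b[0]) for y in(a[1],b[1]) for z in(a[2],b[2])],float)
def place(P,x,y,w): return R.from_euler("z",w).apply(P)+[x,y,0]
def fit(f,masks,x0,steps):
    def cost(v):
        return sum(np.abs(sil(n,f(v),0)-m).sum()/m.sum() for n,m in masks.items())
    sim=np.vstack([x0]+[np.array(x0)+np.eye(len(x0))[i]*steps[i] for i in range(len(x0))])
    r=minimize(cost,x0,method="Nelder-Mead",options=dict(initial_simplex=sim,maxiter=300,xatol=1e-4,fatol=1e-4))
    return r.x,r.fun
E
python3 - <<'E'
from fit import *
I={n:np.load(n+"0.npz") for n in("top","side")}
M={}
for n in I:
    p=I[n]["p"]; d=I[n]["d"]; C=cloud(n,d); X,Y,Z=C[...,0],C[...,1],C[...,2]
    hsv=cv2.cvtColor(p,cv2.COLOR_BGR2HSV); H,Sx,V=[hsv[...,i].astype(int) for i in range(3)]
    M[n,"easel"]=((X>.59)&(X<.76)&(Y>-.275)&(Y<-.13)&(H>100)&(H<125)&(Sx>125)).astype(float)
    box0=(X>.44)&(X<.58)&(Y>.13)&(Y<.43)&(d>0)
    M[n,"pad"]=(box0&(Z>.09)&(Y>.315)&(V<60)).astype(float)
    M[n,"stack"]=(box0&(Z>.05)&(Z<.064)&(Y<.27)&(Y>.17)&(V<85)&(Sx>40)).astype(float)
    print(n,{k[1]:int(v.sum()) for k,v in M.items() if k[0]==n})
    vis=cv2.resize(p,None,fx=1,fy=1).copy()
    for k,c in(("easel",(0,255,255)),("pad",(0,255,0)),("stack",(255,0,255))): vis[M[n,k]>0]=c
    cr=(slice(130,180),slice(270,350)) if n=="top" else (slice(155,205),slice(220,300))
    cr2=(slice(175,225),slice(95,195)) if n=="top" else (slice(230,320),slice(180,260))
    M[n,"vis"]=[cv2.resize(q,(400,290),interpolation=cv2.INTER_NEAREST) for q in(vis[cr],vis[cr2])]
cv2.imwrite("pics/m.png",np.vstack([np.hstack(M[n,"vis"]) for n in I]))
s,c=np.sin(np.radians(40)),np.cos(np.radians(40))
def easel(v):
    x,y,w,fx=v; t=lambda u,yy,nn:[fx+u*c-nn*s,yy,.034+u*s+nn*c]
    board=[t(u,yy,nn) for u in(-.002,.075) for yy in(-.016,.016) for nn in(-.003,0)]
    led=[t(u,yy,nn) for u in(-.003,0) for yy in(-.025,.025) for nn in(-.003,.014)]
    lip=[t(u,yy,nn) for u in(-.003,.0045) for yy in(-.025,.025) for nn in(.012,.014)]
    return [place(np.array(P),x,y,w) for P in(box((-.05,-.035,0),(.05,.035,.006)),board,led,lip)]
for w0 in(-.45,-.3):
    for ns in(("top","side"),("top",),("side",)):
        print("easel",ns,*[np.round(q,4) for q in fit(easel,{n:M[n,"easel"] for n in ns},[.67,-.206,w0,-.02],[.01,.01,.15,.01])])
def pad(v):
    x,y,w=v; a=.32; P=[]
    for u in(.088-.028,.088+.028):   # try 56 along arm
        for yy in(-.024,.024):
            for k in(-.004,0): P.append([-.06-u*np.cos(a)-k*np.sin(a)*-1,yy,.085+.0*0+u*np.sin(a)+k*np.cos(a)+.009])
    return [place(np.array(P),x,y,w)]
for ns in(("top","side"),("top",),("side",)):
    print("pad",ns,*[np.round(q,4) for q in fit(pad,{n:M[n,"pad"] for n in ns},[.527,.22,-1.43],[.01,.01,.1])])
st=lambda v:[place(box((-.036,-.028,.057),(.036,.028,.057)),*v)]
for ns in(("top","side"),("top",),("side",)):
  print("stack",ns,*[np.round(q,4) for q in fit(st,{n:M[n,"stack"] for n in ns},[.527,.22,-1.43],[.01,.01,.1])])
C=cloud("side",I["side"]["d"]); m=(C[...,0]>.47)&(C[...,0]<.58)&(C[...,1]>.16)&(C[...,1]<.255)
print("hopper top",np.percentile(C[m][:,2],[90,97,99,99.8]))
E
```

```text
top {'easel': 101, 'pad': 274, 'stack': 2}
side {'easel': 430, 'pad': 201, 'stack': 188}
easel ('top', 'side') [ 0.6794 -0.2112 -0.3466 -0.0382] 5.8457
easel ('top',) [ 0.6933 -0.2142 -0.378  -0.0465] 5.5507
easel ('side',) [ 0.6757 -0.212  -0.3524 -0.0292] 0.2257Traceback (most recent call last):
  File "<stdin>", line 27, in <module>
  File "fit.py", line 17, in fit
    r=minimize(cost,x0,method="Nelder-Mead",options=dict(initial_simplex=sim,maxiter=300,xatol=1e-4,fatol=1e-4))
    res = _minimize_neldermead(fun, x0, args, callback, bounds=bounds,
                               **options)
    fxcc = func(xcc)
    fx = function(np.copy(x), *(wrapper_args + args))
  File "fit.py", line 15, in cost
    return sum(np.abs(sil(n,f(v),0)-m).sum()/m.sum() for n,m in masks.items())
  File "fit.py", line 15, in <genexpr>
    return sum(np.abs(sil(n,f(v),0)-m).sum()/m.sum() for n,m in masks.items())
                      ~~~^^^^^^^^^^
  File "fit.py", line 9, in sil
    for P in parts: cv2.fillConvexPoly(im,hull(n,P),255,cv2.LINE_AA,4)
                                          ~~~~^^^^^
  File "fit.py", line 5, in hull
    q=w2px(n,P); h=cv2.convexHull(q.astype(np.float32))[:,0]
  File "h.py", line 18, in w2px
    K,D,e,A=cam(n); X=(np.array(P,float).reshape(-1,3)-e)@A
            ~~~^^^
  File "h.py", line 6, in cam
    m=bot.camera_model(n); f=192/np.tan(np.radians(m["vertical_fov"])/2)
ValueError: time passes only in moves, steps and waits
```

View pics/m.png

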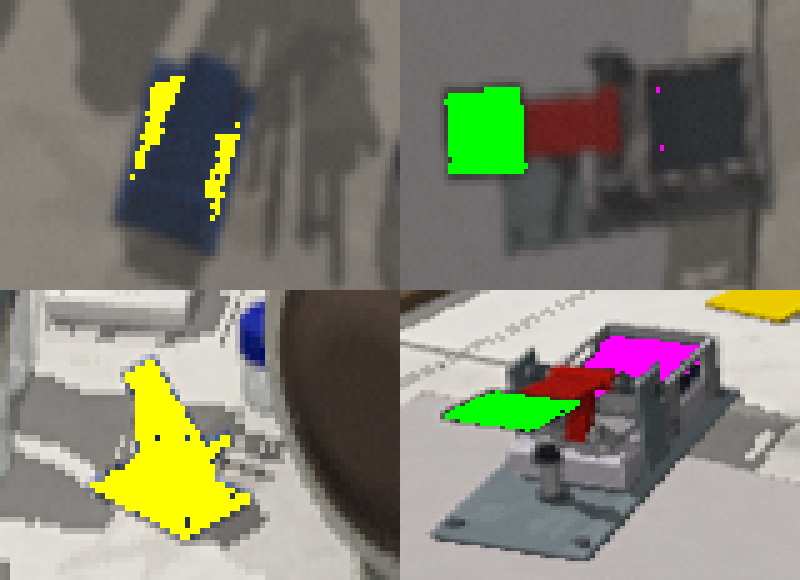

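```bash
sed -i 's/^def cam(n):/import functools\n@functools.lru_cache(None)\ndef cam(n):/' h.py
cat > f2.py <<'E'
from fit import *
import sys
def masks(I):
    M={}
    for n in I:
        p=I[n]["p"]; d=I[n]["d"]; C=cloud(n,d); X,Y,Z=C[...,0],C[...,1],C[...,2]; q=p.astype(int); b,g,r=q[...,0],q[...,1],q[...,2]
        hsv=cv2.cvtColor(p,cv2.COLOR_BGR2HSV); V=hsv[...,2].astype(int)
        M[n,"easel"]=((X>.59)&(X<.76)&(Y>-.275)&(Y<-.13)&(b>r+(18 if n=="top" else 40))).astype(float)
        box0=(X>.44)&(X<.58)&(Y>.13)&(Y<.43)&(d>0)
        M[n,"pad"]=(box0&(Z>.09)&(Y>.315)&(V<60)).astype(float)
        M[n,"stack"]=(box0&(Z>.045)&(Z<.068)&(Y<.27)&(Y>.17)&(V<(65 if n=="top" else 85))&((b>r+3)|(n=="side"))).astype(float)
    return M
s,c=np.sin(np.radians(40)),np.cos(np.radians(40))
def easel(v):
    x,y,w,fx=v; t=lambda u,yy,nn:[fx+u*c-nn*s,yy,.034+u*s+nn*c]
    board=[t(u,yy,nn) for u in(-.002,.075) for yy in(-.016,.016) for nn in(-.003,0)]
    led=[t(u,yy,nn) for u in(-.003,0) for yy in(-.025,.025) for nn in(-.003,.014)]
    lip=[t(u,yy,nn) for u in(-.003,.0045) for yy in(-.025,.025) for nn in(.012,.014)]
    return [place(np.array(P),x,y,w) for P in(box((-.05,-.035,0),(.05,.035,.006)),board,led,lip)]
def pad(v):
    x,y,w=v; a=.32; P=[]
    for u in(.06,.116):
        for yy in(-.024,.024):
            for k in(-.006,0): P.append([-.06-u*np.cos(a)+k*np.sin(a),yy,.120+(u-.088)*np.sin(a)+k*np.cos(a)])
    return [place(np.array(P),x,y,w)]
E
python3 - <<'E'
from f2 import *
I={n:dict(np.load(n+"0.npz")) for n in("top","side")}; M=masks(I)
print({k:int(v.sum()) for k,v in M.items()})
for ns in(("top","side"),("top",),("side",)):
    print("easel",ns,*[np.round(q,4) for q in fit(easel,{n:M[n,"easel"] for n in ns},[.67,-.206,-.35,-.025],[.01,.01,.15,.01])])
    print("pad",ns,*[np.round(q,4) for q in fit(pad,{n:M[n,"pad"] for n in ns},[.527,.22,-1.43],[.01,.01,.1])])
C=cloud("side",I["side"]["d"]); m=(C[...,0]>.47)&(C[...,0]<.58)&(C[...,1]>.16)&(C[...,1]<.255)
print("hopper top",np.percentile(C[m][:,2],[90,97,99,99.8]))
C=cloud("top",I["top"]["d"]); ct=M["top","stack"]>0; print(np.round([C[ct].mean(0),np.percentile(C[ct],3,0),np.percentile(C[ct],97,0)],4), cv2.minAreaRect(C[ct][:,:2].astype(np.float32)))
Z=C[...,2]*1000; print(Z[188:212,165:190].astype(int))
E
```

```text
{('top', 'easel'): 585, ('top', 'pad'): 274, ('top', 'stack'): 268, ('side', 'easel'): 439, ('side', 'pad'): 201, ('side', 'stack'): 268}
easel ('top', 'side') [ 0.6752 -0.2092 -0.3015 -0.033 ] 0.3952
pad ('top', 'side') [ 0.5448  0.2212 -1.3071] 0.5594
easel ('top',) [ 0.6747 -0.2094 -0.2943 -0.0355] 0.1651
pad ('top',) [ 0.5314  0.2168 -1.4065] 0.29
easel ('side',) [ 0.6759 -0.2119 -0.3328 -0.0297] 0.2129
pad ('side',) [ 0.5475  0.2226 -1.2893] 0.2664
hopper top [0.06440623 0.06707116 0.06851387 0.06941462]
[[0.5287 0.2205 0.0557]
 [0.5059 0.1909 0.0511]
 [0.5505 0.2519 0.0605]] ((0.52786785364151, 0.2211715430021286), (0.04810002073645592, 0.0665665790438652), 5.32112979888916)
[[  56   55   57   53   57   56   54   57   55   54   56   51   53   57
    53   56   62   57   32   29    8    5    0    0    0]
 [  54   57   54   58   60   51   49   59   55   56   59   56   53   58
    59   57   64   59   30   33   11    7   -1   -3    1]
 [  55   55   51   54   56   58   56   56   56   54   56   58   56   55
    55   54   65   57   31   32   10    8    2   -3    3]
 [  54   53   57   5
[... 2010 characters left out ...]
 15   24   20   20   16   15   10   12    5    0]
 [  39   39   33   29   33   25   27   20   21   18   16   11   13   10
     6    9   10    6    6    6    4    6    6    8   -4]
 [  25   21   23   15   16   14   11    7    5    6    6    7   10    4
     7    8 1268    5    6    8    5    5    5    9    3]
 [   4    5    9    5   13    8    8    9    4    7    7    7    0    7
     4    7    8    7    4    0    6    7    6    5    2]
 [   8    8   16    4    6    3    6    6    7   10    7    5    3    3
    -1    2    6    6    6    1    1    0   -1    0   -3]
 [   6    4    3    4    5    3    8    5    4    5    6    0    0   -4
    -3   -4    0    0   -9 -745    0    3   -3   -1    1]]
```

```bash
cat >> f2.py <<'E'
def pad2(v,L=.024,W=.028,z=.120,T=.006):
    x,y,w=v; a=.32; P=[]
    for u in(.088-L,.088+L):
        for yy in(-W,W):
            for k in(-T,0): P.append([-.06-u*np.cos(a)+k*np.sin(a),yy,z+(u-.088)*np.sin(a)+k*np.cos(a)])
    return [place(np.array(P),x,y,w)]
E
python3 - <<'E'
from f2 import *
I={n:dict(np.load(n+"0.npz")) for n in("top","side")}; M=masks(I)
for L,W,z in((.024,.028,.12),(.024,.028,.115),(.028,.024,.12),(.026,.024,.12),(.024,.024,.12)):
  for ns in(("top","side"),("top",),("side",)):
    print("pad",L,W,z,ns,*[np.round(q,4) for q in fit(lambda v:pad2(v,L,W,z),{n:M[n,"pad"] for n in ns},[.527,.22,-1.43],[.01,.01,.1])])
# base: outline corners of base in side view
for n in("top","side"):
    q=I[n]["p"].copy(); q=cv2.resize(q,None,fx=4,fy=4,interpolation=cv2.INTER_CUBIC)
    for yaw,col in((-1.43,(0,255,0)),(-1.40,(0,0,255)),(-1.46,(255,255,0))):
        for rect,z in((((-.168,-.043),(.046,-.043),(.046,.043),(-.168,.043)),.008),(((-.041,-.028),(.041,-.028),(.041,.028),(-.041,.028)),.066)):
            P=place(np.array([[a,b,z] for a,b in rect]),.528,.221,yaw); cv2.polylines(q,[np.round((w2px(n,P)+.5)*4).astype(int)],True,col,1)
    q=q[170*4:225*4,90*4:200*4] if n=="top" else q[225*4:325*4,180*4:280*4]
    cv2.imwrite(f"pics/o{n}.png",q); 
a,b=cv2.imread("pics/otop.png"),cv2.imread("pics/oside.png")
b=b[:,:352]; a=a[:,:440]
c=np.zeros((400,800,3),np.uint8); c[:220,:440]=a; c[:400,444:796]=b; cv2.imwrite("pics/o.png",c)
E
```

```text
pad 0.024 0.028 0.12 ('top', 'side') [ 0.546   0.2218 -1.3241] 0.7265
pad 0.024 0.028 0.12 ('top',) [ 0.5391  0.2191 -1.3888] 0.378
pad 0.024 0.028 0.12 ('side',) [ 0.548   0.223  -1.2788] 0.3313
pad 0.024 0.028 0.115 ('top', 'side') [ 0.5679  0.2263 -1.1588] 0.765
pad 0.024 0.028 0.115 ('top',) [ 0.5396  0.2206 -1.3825] 0.3748
pad 0.024 0.028 0.115 ('side',) [ 0.5316  0.2134 -1.4005] 0.3399
pad 0.028 0.024 0.12 ('top', 'side') [ 0.5448  0.2212 -1.3071] 0.5594
pad 0.028 0.024 0.12 ('top',) [ 0.5314  0.2168 -1.4065] 0.29
pad 0.028 0.024 0.12 ('side',) [ 0.5475  0.2226 -1.2893] 0.2664
pad 0.026 0.024 0.12 ('top', 'side') [ 0.5412  0.2205 -1.3373] 0.4355
pad 0.026 0.024 0.12 ('top',) [ 0.5315  0.218  -1.4101] 0.2108
pad 0.026 0.024 0.12 ('side',) [ 0.5306  0.219  -1.4085] 0.2318
pad 0.024 0.024 0.12 ('top', 'side') [ 0.5388  0.2204 -1.3504] 0.3878
pad 0.024 0.024 0.12 ('top',) [ 0.5328  0.218  -1.4053] 0.2049
pad 0.024 0.024 0.12 ('side',) [ 0.532   0.2193 -1.3943] 0.1783
```

View pics/o.png

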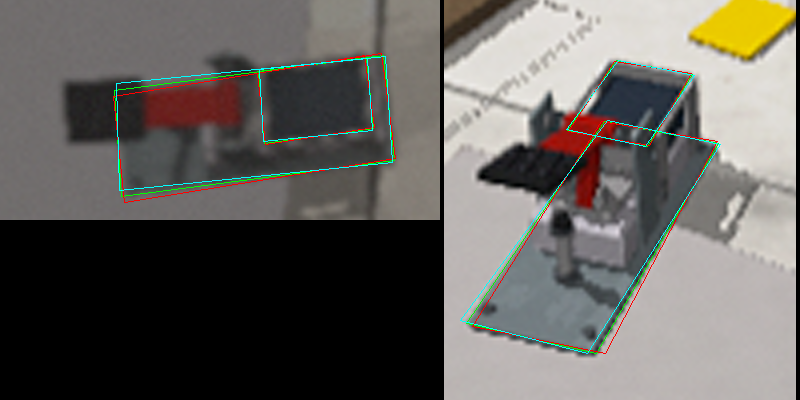

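```bash
cat > go.py <<'E'
from h import *
def target(yaw,tilt=0):
    # frame yaw: plate/easel x dir; tool x=-x_f, y=y_f, z down; tilt: rotate so tool z = -(normal) of surface sloping up along +x
    B=np.column_stack([[-np.cos(yaw),-np.sin(yaw),0],[-np.sin(yaw),np.cos(yaw),0],[0,0,-1]])
    return R.from_matrix(B)*R.from_euler("y",tilt)
def plan(p,T,n=10):
    st=bot.get_state(); R0=rot(st["ee_rot"]); p0=np.array(st["ee_pos"])
    rv=(R0.inv()*T).as_rotvec()/n; dp=(np.array(p)-p0)/n; Rk=R0
    print("t",st["clock"],"pos",np.round(p0,4),"F",np.round(st["wrist_force"],1),"open",round(st["opening"],3),"j",np.round(st["joint_positions"],2))
    for k in range(n):
        print(np.round(Rk.inv().apply(dp)/.02,2).tolist(),end=","); Rk=Rk*R.from_rotvec(rv)
    print("\nrot/row",np.round(rv/.12,3).tolist(),"dist/row",np.linalg.norm(dp)/.02)
E
python3 - <<'E'
from go import *
plan([.509,.363,.175],target(-1.445),19)
E
```

```text
t 0.7 pos [0.1786 0.5202 0.2423] F [-0.4  0.7  0.1] open 0.999 j [1.24 0.09 0.18 1.66 0.   1.57]
[-0.96, -0.11, 0.18],[-0.96, -0.05, 0.18],[-0.96, 0.0, 0.18],[-0.96, 0.06, 0.18],[-0.96, 0.12, 0.18],[-0.95, 0.17, 0.18],[-0.94, 0.23, 0.18],[-0.92, 0.28, 0.18],[-0.9, 0.34, 0.18],[-0.88, 0.39, 0.18],[-0.86, 0.44, 0.18],[-0.83, 0.49, 0.18],[-0.8, 0.54, 0.18],[-0.77, 0.58, 0.18],[-0.73, 0.63, 0.18],[-0.69, 0.67, 0.18],[-0.65, 0.71, 0.18],[-0.61, 0.74, 0.18],[-0.57, 0.78, 0.18],
rot/row [0.0, -0.0, 0.489] dist/row 0.978988137672418
```

>>> drive_tool(xyz=[[-0.96,-0.11,0],[-0.96,-0.05,0],[-0.96,0,0],[-0.96,0.06,0],[-0.96,0.12,0],[-0.95,0.17,0],[-0.94,0.23,0],[-0.92,0.28,0],[-0.9,0.34,0],[-0.88,0.39,0]], delta_rot=[[0,0,0.49],[0,0,0.49],[0,0,0.49],[0,0,0.49],[0,0,0.49],[0,0,0.49],[0,0,0.49],[0,0,0.49],[0,0,0.49],[0,0,0.49]], jaw=0)

```text
clock: 1.53
ee_pos: [0.3535, 0.4368, 0.2423]
ee_rot: [0.0, 0.445, 0.896, 0.0]
wrist_force: [0.1, 0.4, -0.4]
opening: 0.002
gripper_force: 0.0
```

```bash
python3 - <<'E'
from go import *
plan([.509,.363,.155],target(-1.445),10)
E
```

```text
t 1.5333 pos [0.3535 0.4368 0.2423] F [ 0.1  0.4 -0.4] open 0.002 j [0.89 0.12 0.21 1.66 0.   1.81]
[-0.76, 0.4, 0.44],[-0.74, 0.44, 0.44],[-0.72, 0.47, 0.44],[-0.69, 0.51, 0.44],[-0.67, 0.55, 0.44],[-0.64, 0.58, 0.44],[-0.6, 0.61, 0.44],[-0.57, 0.64, 0.44],[-0.54, 0.67, 0.44],[-0.5, 0.7, 0.44],
rot/row [0.0, -0.0, 0.436] dist/row 0.9652645569246023
```

>>> drive_tool(xyz=[[-0.76,0.4,0.44],[-0.74,0.44,0.44],[-0.72,0.47,0.44],[-0.69,0.51,0.44],[-0.67,0.55,0.44],[-0.64,0.58,0.44],[-0.6,0.61,0.44],[-0.57,0.64,0.44],[-0.54,0.67,0.44],[-0.5,0.7,0.44]], delta_rot=[[0,0,0.44],[0,0,0.44],[0,0,0.44],[0,0,0.44],[0,0,0.44],[0,0,0.44],[0,0,0.44],[0,0,0.44],[0,0,0.44],[0,0,0.44]])

```text
clock: 2.37
ee_pos: [0.5088, 0.3632, 0.1538]
ee_rot: [-0.0, 0.663, 0.749, -0.0]
wrist_force: [0.5, 1.0, -0.3]
opening: -0.001
gripper_force: 0.0
```

```bash
python3 - <<'E'
from go import *
plan([.509,.363,.155],target(-1.445),1)
for n in("top","side"):
    p,d=bot.camera(n); np.savez(n+"1",p=p,d=d)
E
```

```text
t 2.3667 pos [0.5088 0.3632 0.1538] F [ 0.5  1.  -0.3] open -0.001 j [ 0.62  0.25  0.19  1.51 -0.    2.07]
[-0.01, 0.01, -0.06],
rot/row [-0.0, 0.0, -0.037] dist/row 0.059831816673342524
```

>>> drive_tool(xyz=[[0,0,0.4],[0,0,0.4],[0,0,0.35],[0,0,0.35],[0,0,0.35],[0,0,0.35],[0,0,0.35],[0,0,0.35],[0,0,0.3],[0,0,0.2]], delta_rot=[[0,0,0],[0,0,0],[0,0,0],[0,0,0],[0,0,0],[0,0,0],[0,0,0],[0,0,0],[0,0,0],[0,0,0]])

```text
clock: 3.3
ee_pos: [0.508, 0.366, 0.088]
ee_rot: [-0.001, 0.661, 0.75, 0.003]
wrist_force: [-2.6, 5.3, 13.3]
opening: -0.001
gripper_force: 6.6
```

>>> drive_tool(xyz=[[0,0,0.1],[0,0,0.1],[0,0,0.1],[0,0,0],[0,0,0.1],[0,0,0],[0,0,0.1],[0,0,0],[0,0,0],[0,0,0]], delta_rot=[[0,0,0],[0,0,0],[0,0,0],[0,0,0],[0,0,0],[0,0,0],[0,0,0],[0,0,0],[0,0,0],[0,0,0]])

```text
clock: 4.13
ee_pos: [0.5082, 0.3647, 0.0783]
ee_rot: [0.0, 0.661, 0.75, 0.002]
wrist_force: [-1.9, 0.1, 12.7]
opening: -0.002
gripper_force: 5.8
```

```bash
python3 - <<'E'
from f2 import *
p,d=bot.camera("side"); C=cloud("side",d)
cv2.imwrite("pics/c.png",cv2.resize(p[200:335,140:320],(800,600),interpolation=cv2.INTER_CUBIC))
E
```

```text
(no output)
```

View pics/c.png

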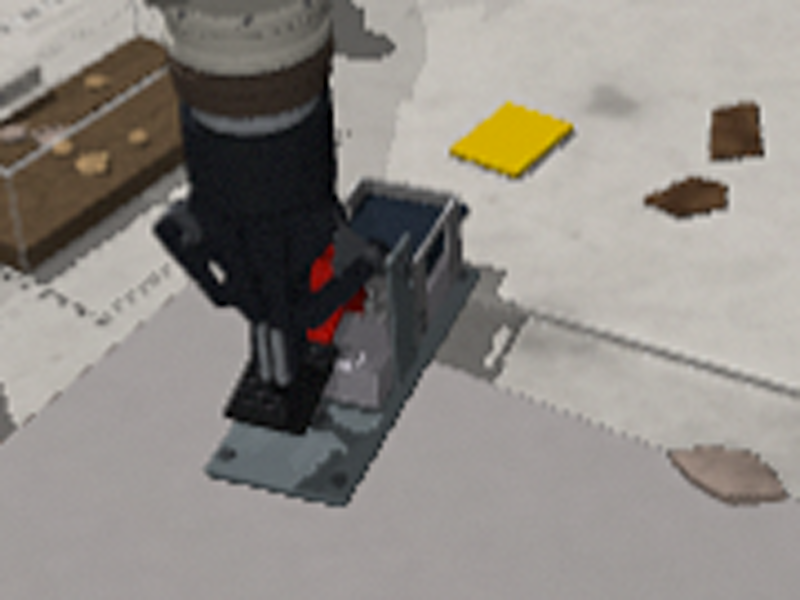

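>>> drive_tool(xyz=[[0,0,0.1],[0,0,0],[0,0,0.1],[0,0,0],[0,0,0.1],[0,0,0],[0,0,0.05],[0,0,0],[0,0,0],[0,0,0]], delta_rot=[[0,0,0],[0,0,0],[0,0,0],[0,0,0],[0,0,0],[0,0,0],[0,0,0],[0,0,0],[0,0,0],[0,0,0]])

```text
clock: 5.02
ee_pos: [0.5085, 0.3642, 0.0718]
ee_rot: [0.001, 0.662, 0.75, 0.002]
wrist_force: [-0.7, -3.8, 15.5]
opening: 0.004
gripper_force: 6.4
```

>>> drive_tool(xyz=[[0,0,0.05],[0,0,0],[0,0,0],[0,0,0.05],[0,0,0],[0,0,0],[0,0,0],[0,0,0],[0,0,0],[0,0,0]], delta_rot=[[0,0,0],[0,0,0],[0,0,0],[0,0,0],[0,0,0],[0,0,0],[0,0,0],[0,0,0],[0,0,0],[0,0,0]])

```text
clock: 5.85
ee_pos: [0.5086, 0.3642, 0.0714]
ee_rot: [0.001, 0.662, 0.75, 0.002]
wrist_force: [-5.1, -6.4, 25.6]
opening: -0.004
gripper_force: 10.7
```

>>> drive_tool(xyz=[[0,0,-0.2],[0,0,-0.3],[0,0,-0.4],[0,0,-0.4],[0,0,-0.4],[0,0,-0.5],[0,0,-0.5],[0,0,-0.6],[0,0,-0.8],[0,0,-0.8]], delta_rot=[[0,0,0],[0,0,0],[0,0,0],[0,0,0],[0,0,0],[0,0,0],[0,0,0],[0,0,0],[0,0,0],[0,0,0]])

```text
clock: 6.68
ee_pos: [0.5074, 0.3637, 0.1656]
ee_rot: [-0.0, 0.662, 0.75, -0.001]
wrist_force: [-0.0, -0.2, 0.8]
opening: -0.003
gripper_force: 0.0
```

```bash
python3 - <<'E'
from go import *
O=np.array([.528,.221,0]); w=-1.445; ex=np.array([np.cos(w),np.sin(w),0])
print(np.round(O+ex*.057,4),np.round(O+ex*.062,4))
plan(O+ex*.062+[0,0,.165],target(w),10)
p,d=bot.camera("side"); np.savez("side2",p=p,d=d)
cv2.imwrite("pics/d.png",cv2.resize(p[200:335,140:320],(800,600),interpolation=cv2.INTER_CUBIC))
E
```

```text
[0.5352 0.1645 0.    ] [0.5358 0.1595 0.    ]
t 6.6833 pos [0.5074 0.3637 0.1656] F [-0.  -0.2  0.8] open -0.003 j [0.62 0.25 0.22 1.54 0.   2.07]
[-1.03, 0.01, 0.0],[-1.03, 0.01, 0.0],[-1.03, 0.01, 0.0],[-1.03, 0.01, 0.0],[-1.03, 0.01, 0.0],[-1.03, 0.01, 0.0],[-1.03, 0.01, 0.0],[-1.03, 0.01, 0.0],[-1.03, 0.01, 0.0],[-1.03, 0.01, 0.0],
rot/row [-0.001, 0.0, -0.001] dist/row 1.0306473081566203
```

View pics/d.png

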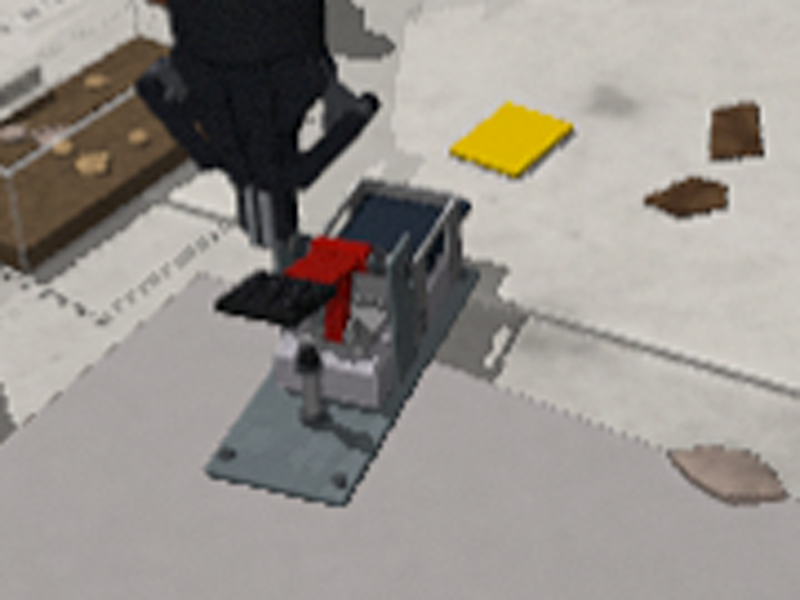

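```bash
python3 - <<'E'
from go import *
from fit import place
p,d=bot.camera("top"); np.savez("top2",p=p,d=d); C=cloud("top",d)
L=R.from_euler("z",1.445).apply((C-[.528,.221,0]).reshape(-1,3)).reshape(C.shape)
m=(d>0)&(L[...,0]>.046)&(L[...,0]<.11)&(abs(L[...,1])<.06)&(L[...,2]>.025)&(L[...,2]<.05)
q=L[m]; print(m.sum(),np.round([q.mean(0),np.percentile(q,4,0),np.percentile(q,96,0)],4))
E
```

```text
151 [[ 0.0593  0.0007  0.0376]
 [ 0.0471 -0.0243  0.0334]
 [ 0.0711  0.0272  0.0421]]
```

>>> drive_tool(xyz=[[-1,0,0],[-1,0,0],[-1,0,0],[-1,0,0],[-1,0,0],[-1,0,0],[-1,0,0],[-1,0,0],[-1,0,0],[-1,0,0]], delta_rot=[[0,0,0],[0,0,0],[0,0,0],[0,0,0],[0,0,0],[0,0,0],[0,0,0],[0,0,0],[0,0,0],[0,0,0]], jaw=85)

```text
clock: 7.62
ee_pos: [0.5323, 0.1644, 0.1642]
ee_rot: [-0.001, 0.662, 0.75, -0.001]
wrist_force: [-0.2, -0.4, -0.2]
opening: 0.994
gripper_force: 0.0
```

```bash
python3 - <<'E'
from go import *
O=np.array([.528,.221,0]); w=-1.445; ex=np.array([np.cos(w),np.sin(w),0]); ey=np.array([-ex[1],ex[0],0])
plan(O+ex*.059+ey*.001+[0,0,.030],target(w),10)
E
```

```text
t 7.6167 pos [0.5323 0.1644 0.1642] F [-0.2 -0.4 -0.2] open 0.994 j [0.3  0.09 0.03 1.51 0.   1.75]
[-0.01, 0.02, 0.67],[-0.01, 0.02, 0.67],[-0.01, 0.02, 0.67],[-0.01, 0.02, 0.67],[-0.01, 0.02, 0.67],[-0.01, 0.02, 0.67],[-0.01, 0.02, 0.67],[-0.01, 0.02, 0.67],[-0.01, 0.02, 0.67],[-0.01, 0.02, 0.67],
rot/row [-0.001, -0.0, -0.001] dist/row 0.6712939755301839
```

>>> drive_tool(xyz=[[-0.05,0.1,0.7],[-0.05,0.1,0.7],[0,0,0.7],[0,0,0.7],[0,0,0.7],[0,0,0.7],[0,0,0.7],[0,0,0.7],[0,0,0.6],[0,0,0.5]], delta_rot=[[0,0,0],[0,0,0],[0,0,0],[0,0,0],[0,0,0],[0,0,0],[0,0,0],[0,0,0],[0,0,0],[0,0,0]])

```text
clock: 8.45
ee_pos: [0.5362, 0.1637, 0.0294]
ee_rot: [-0.001, 0.662, 0.75, -0.001]
wrist_force: [0.5, -0.9, -0.3]
opening: 0.996
gripper_force: 0.0
```

>>> drive_tool(xyz=[[0,0,0],[0,0,0],[0,0,0],[0,0,0],[0,0,0],[0,0,0],[0,0,0],[0,0,0],[0,0,0],[0,0,0]], delta_rot=[[0,0,0],[0,0,0],[0,0,0],[0,0,0],[0,0,0],[0,0,0],[0,0,0],[0,0,0],[0,0,0],[0,0,0]], jaw=40)

```text
clock: 9.28
ee_pos: [0.5374, 0.1639, 0.032]
ee_rot: [0.0, 0.662, 0.75, 0.001]
wrist_force: [-1.5, 0.6, 5.5]
opening: 0.639
gripper_force: 63.5
```

>>> drive_tool(xyz=[[0,0,-0.1],[-0.2,0,0],[-0.3,0,0],[-0.3,0,0],[-0.35,0,0],[-0.35,0,0],[-0.35,0,0],[-0.4,0,0],[-0.4,0,0],[-0.3,0,0]], delta_rot=[[0,0,0],[0,0,0],[0,0,0],[0,0,0],[0,0,0],[0,0,0],[0,0,0],[0,0,0],[0,0,0],[0,0,0]])

```text
clock: 10.12
ee_pos: [0.5446, 0.104, 0.0334]
ee_rot: [0.0, 0.662, 0.749, 0.0]
wrist_force: [-0.6, -0.5, 0.4]
opening: 0.632
gripper_force: 63.5
```

```bash
python3 - <<'E'
from f2 import *
from go import *
st=bot.get_state(); print(st["ee_pos"],st["wrist_force"],st["gripper_force"],st["opening"])
p,d=bot.camera("side"); np.savez("side3",p=p,d=d)
cv2.imwrite("pics/e.png",cv2.resize(p[150:300,170:370],(800,600),interpolation=cv2.INTER_CUBIC))
E
```

```text
[0.54456776 0.10403242 0.03342864] [-0.56293372 -0.46517329  0.37757807] 63.457313776016235 0.6322295470272841
```

View pics/e.png

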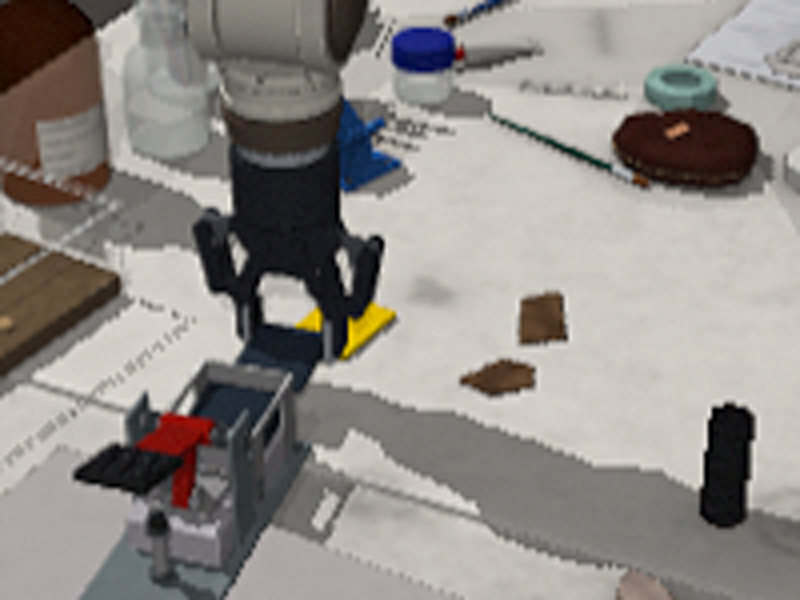

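>>> drive_tool(xyz=[[0,0,-0.5],[0,0,-1],[0,0,-1],[0,0,-1],[0,0,-1],[0,0,-1],[0,0,-1],[0,0,-1],[0,0,-1],[0,0,-0.5]], delta_rot=[[0,0,0],[0,0,0],[0,0,0],[0,0,0],[0,0,0],[0,0,0],[0,0,0],[0,0,0],[0,0,0],[0,0,0]])

```text
clock: 11.0
ee_pos: [0.5448, 0.1056, 0.2167]
ee_rot: [0.001, 0.662, 0.75, 0.001]
wrist_force: [0.6, -0.1, -0.3]
opening: 0.633
gripper_force: 63.5
```

```bash
python3 - <<'E'
from f2 import *
from go import *
I={}
p,d=bot.camera("side"); np.savez("side4",p=p,d=d); p,d=bot.camera("top"); np.savez("top4",p=p,d=d)
for i in "0124":
    for n in("top","side"):
        try: I={n:dict(np.load(n+i+".npz"))}
        except FileNotFoundError: continue
        M=masks(I); m=M[n,"easel"]
        print(i,n,int(m.sum()),*[np.round(q,4) for q in fit(easel,{n:m},[.675,-.2092,-.31,-.033],[.01,.01,.1,.01])] )
I={n:dict(np.load(n+"0.npz")) for n in("top","side")}
# board plane in both clouds within easel masks, using only points close to predicted plane
M=masks(I)
for n in I:
    C=cloud(n,I[n]["d"]); k=cv2.erode(M[n,"easel"],np.ones((2,2)))>0; P=R.from_euler("z",.305).apply((C[k]-[.675,-.2092,0]))
    q=P[(abs(P[:,1])<.014)&(P[:,2]>.045)]; 
    off=q[:,0]-(q[:,2]-.034)/np.tan(np.radians(40)); print(n,"fx from plane",len(q),np.median(off),off.std(),np.median(q[:,1]))
    if len(q)>20:
        cc=np.polyfit(q[:,0],q[:,2],1); print("slope",np.degrees(np.arctan(cc[0])), "ymean",q[:,1].mean(), "ztop",np.percentile(q[:,2],98),"xtop",np.percentile(q[:,0],98))
E
```

```text
0 top 585 [ 0.6746 -0.2093 -0.2989 -0.0353] 0.1648
0 side 439 [ 0.676  -0.2116 -0.3304 -0.0306] 0.2127
1 top 590 [ 0.6741 -0.2089 -0.2968 -0.0348] 0.1588
1 side 432 [ 0.6755 -0.2128 -0.3235 -0.029 ] 0.2182
2 top 588 [ 0.6746 -0.2088 -0.3107 -0.0355] 0.1571
2 side 433 [ 0.6751 -0.2119 -0.3277 -0.0283] 0.2228
4 top 501 [ 0.675  -0.209  -0.3168 -0.0361] 0.3613
4 side 292 [ 0.6719 -0.2112 -0.1805 -0.0285] 0.6833
top fx from plane 148 -0.03129487175221352 0.007146745907643118 5.922381833276956e-05
slope 30.51903520405685 ymean -0.00017078577338800778 ztop 0.0790711486945808 xtop 0.020949693213201427
side fx from plane 84 -0.03538485626133066 0.008989010450787163 0.002545681407513976
slope 29.57664129377599 ymean 0.0020976011328067245 ztop 0.0798959192264425 xtop 0.017902119182800234
```

```bash
cat >> go.py <<'E'
EO=np.array([.675,-.210,0]); EW=-.312; FX=-.033; TH=np.radians(40)
def etcp(up,nrm,lat=0):  # TCP for plate centre 'up' beyond rest along slope, nrm above board
    u=.036+up+.0218; h=nrm-.001
    v=np.array([FX+u*np.cos(TH)-h*np.sin(TH),lat,.034+u*np.sin(TH)+h*np.cos(TH)])
    return R.from_euler("z",EW).apply(v)+EO
ET=target(EW,-TH)
E
python3 - <<'E'
from go import *
print(etcp(.01,.05),etcp(0,0)); plan(etcp(.01,.06),ET,20)
E
```

```text
[ 0.66304754 -0.20614492  0.11511718] [ 0.68634467 -0.21365904  0.07038708]
t 11.1 pos [0.545  0.1056 0.2156] F [-0.3  0.1 -0.9] open 0.636 j [0.19 0.09 0.12 1.6  0.   1.64]
[-0.8, 0.18, 0.23],[-0.8, 0.13, 0.26],[-0.8, 0.08, 0.29],[-0.8, 0.03, 0.31],[-0.79, -0.02, 0.34],[-0.77, -0.06, 0.36],[-0.76, -0.11, 0.38],[-0.74, -0.16, 0.4],[-0.71, -0.21, 0.42],[-0.69, -0.26, 0.44],[-0.66, -0.3, 0.45],[-0.63, -0.35, 0.47],[-0.59, -0.39, 0.48],[-0.56, -0.43, 0.49],[-0.52, -0.47, 0.5],[-0.47, -0.5, 0.5],[-0.43, -0.54, 0.51],[-0.38, -0.57, 0.51],[-0.34, -0.6, 0.51],[-0.29, -0.63, 0.51],
rot/row [-0.163, -0.258, -0.453] dist/row 0.8553973828242181
```

>>> drive_tool(xyz=[[-0.8,0.18,0.23],[-0.8,0.13,0.26],[-0.8,0.08,0.29],[-0.8,0.03,0.31],[-0.79,-0.02,0.34],[-0.77,-0.06,0.36],[-0.76,-0.11,0.38],[-0.74,-0.16,0.4],[-0.71,-0.21,0.42],[-0.69,-0.26,0.44]], delta_rot=[[-0.16,-0.26,-0.45],[-0.16,-0.26,-0.45],[-0.16,-0.26,-0.45],[-0.16,-0.26,-0.45],[-0.16,-0.26,-0.45],[-0.16,-0.26,-0.45],[-0.16,-0.26,-0.45],[-0.16,-0.26,-0.45],[-0.16,-0.26,-0.45],[-0.16,-0.26,-0.45]])

```text
clock: 11.93
ee_pos: [0.5992, -0.0505, 0.1654]
ee_rot: [0.177, 0.427, 0.886, -0.031]
wrist_force: [-0.7, 0.4, -1.0]
opening: 0.635
gripper_force: 63.5
```

```bash
python3 - <<'E'
from go import *
plan(etcp(.01,.06),ET,10)
E
```

```text
t 11.9333 pos [ 0.5992 -0.0505  0.1654] F [-0.7  0.4 -1. ] open 0.635 j [ 0.01 -0.1  -0.2   1.17 -0.21  0.88]
[-0.67, -0.29, 0.44],[-0.63, -0.33, 0.46],[-0.6, -0.37, 0.47],[-0.57, -0.41, 0.48],[-0.53, -0.45, 0.49],[-0.49, -0.49, 0.49],[-0.44, -0.53, 0.5],[-0.4, -0.56, 0.5],[-0.35, -0.59, 0.5],[-0.3, -0.62, 0.5],
rot/row [-0.17, -0.26, -0.451] dist/row 0.8478849637586355
```

>>> drive_tool(xyz=[[-0.67,-0.29,0.44],[-0.63,-0.33,0.46],[-0.6,-0.37,0.47],[-0.57,-0.41,0.48],[-0.53,-0.45,0.49],[-0.49,-0.49,0.49],[-0.44,-0.53,0.5],[-0.4,-0.56,0.5],[-0.35,-0.59,0.5],[-0.3,-0.62,0.5]], delta_rot=[[-0.17,-0.26,-0.45],[-0.17,-0.26,-0.45],[-0.17,-0.26,-0.45],[-0.17,-0.26,-0.45],[-0.17,-0.26,-0.45],[-0.17,-0.26,-0.45],[-0.17,-0.26,-0.45],[-0.17,-0.26,-0.45],[-0.17,-0.26,-0.45],[-0.17,-0.26,-0.45]])

```text
clock: 12.77
ee_pos: [0.6565, -0.2042, 0.1221]
ee_rot: [0.338, 0.146, 0.928, -0.053]
wrist_force: [0.5, 1.2, -1.2]
opening: 0.635
gripper_force: 63.5
```

```bash
python3 - <<'E'
from go import *
plan(etcp(.01,.06),ET,1)
T=rot(bot.get_state()["ee_rot"]); tp=np.array(bot.get_state()["ee_pos"])
V=[]
for n,cr in(("side",(slice(140,230),slice(200,320))),("top",(slice(115,205),slice(245,365)))):
    p,d=bot.camera(n); np.savez(n+"5",p=p,d=d); q=cv2.resize(p,None,fx=1,fy=1)
    C=cloud(n,d); L=T.inv().apply((C-tp).reshape(-1,3)).reshape(C.shape)  # tool frame
    m=(d>0)&(abs(L[...,1])<.024)&(L[...,0]>-.03)&(L[...,0]<.08)&(abs(L[...,2]+.004)<.02)
    a=L[m]; print(n,m.sum(), np.round([np.median(a,0),np.percentile(a,3,0),np.percentile(a,97,0)],4) if len(a)>5 else "")
    if len(a)>30: print("tilt in tool frame z vs x",np.polyfit(a[:,0],a[:,2],1))
    V.append(cv2.resize(p[cr],(400,300),interpolation=cv2.INTER_CUBIC))
cv2.imwrite("pics/f.png",np.hstack(V))
E
```

```text
t 12.7667 pos [ 0.6565 -0.2042  0.1221] F [ 0.5  1.2 -1.2] open 0.635 j [-0.3  -0.2  -0.52  0.55 -0.01  0.01]
[-0.04, 0.01, -0.01],
rot/row [-0.001, 0.006, -0.008] dist/row 0.04147510483324818
side 175 [[ 0.0325 -0.001  -0.0089]
 [ 0.0031 -0.022  -0.0132]
 [ 0.0593  0.0226 -0.0048]]
tilt in tool frame z vs x [ 0.01114584 -0.00930758]
top 101 [[-0.003  -0.0008 -0.0041]
 [-0.0114 -0.0223 -0.0077]
 [ 0.0063  0.0215  0.0013]]
tilt in tool frame z vs x [-0.04361791 -0.00413008]
```

View pics/f.png

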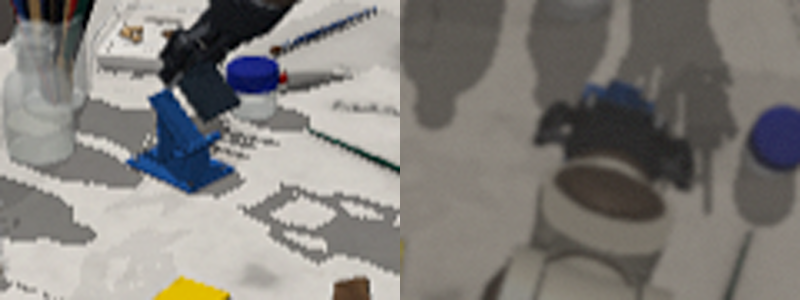

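>>> drive_tool(xyz=[[-0.04,0.01,0.3],[0,0,0.4],[0,0,0.4],[0,0,0.4],[0,0,0.4],[0,0,0.3],[0,0,0.2],[0,0,0.2],[0,0,0],[0,0,0]], delta_rot=[[0,0,0],[0,0,0],[0,0,0],[0,0,0],[0,0,0],[0,0,0],[0,0,0],[0,0,0],[0,0,0],[0,0,0]])

```text
clock: 13.7
ee_pos: [0.6896, -0.2143, 0.0845]
ee_rot: [0.338, 0.148, 0.928, -0.053]
wrist_force: [-0.1, -0.6, -0.5]
opening: 0.63
gripper_force: 63.5
```

>>> drive_tool(xyz=[[0,0,0.1],[0,0,0],[0,0,0.05],[0,0,0],[0,0,0.05],[0,0,0],[0,0,0],[0,0,0],[0,0,0],[0,0,0]], delta_rot=[[0,0,0],[0,0,0],[0,0,0],[0,0,0],[0,0,0],[0,0,0],[0,0,0],[0,0,0],[0,0,0],[0,0,0]])

```text
clock: 14.53
ee_pos: [0.6921, -0.2151, 0.0817]
ee_rot: [0.338, 0.148, 0.928, -0.053]
wrist_force: [0.5, 0.0, -0.0]
opening: 0.635
gripper_force: 63.5
```

```bash
cat > chk.py <<'E'
from f2 import *
import go
from go import *
import sys
def run(tag,view):
    plan(etcp(0,0),ET,1); st=bot.get_state(); print("F tool",np.round(rot(st["ee_rot"]).inv().apply(st["wrist_force"]),2))
    p,d=bot.camera("side"); np.savez("side"+tag,p=p,d=d); C=cloud("side",d)
    q=p[140:215,215:315]; q=cv2.resize(q,(800,600),interpolation=cv2.INTER_CUBIC)
    if view: cv2.imwrite(f"pics/{tag}.png",q)
E
python3 -c "
from chk import *
run('6',0)"
```

```text
t 14.5333 pos [ 0.6921 -0.2151  0.0817] F [ 0.5  0.  -0. ] open 0.635 j [-0.3  -0.08 -0.5   0.46 -0.01  0.02]
[0.59, -0.02, 0.24],
rot/row [-0.009, 0.007, -0.034] dist/row 0.6375737096162752
F tool [-0.35  0.16  0.31]
```

>>> drive_tool(xyz=[[0,0,0.1],[0,0,0],[0,0,0.05],[0,0,0],[0,0,0],[0,0,0],[0,0,0],[0,0,0],[0,0,0],[0,0,0]], delta_rot=[[0,0,0],[0,0,0],[0,0,0],[0,0,0],[0,0,0],[0,0,0],[0,0,0],[0,0,0],[0,0,0],[0,0,0]])

```text
clock: 15.42
ee_pos: [0.6939, -0.2157, 0.0794]
ee_rot: [0.338, 0.148, 0.928, -0.053]
wrist_force: [0.3, 0.9, -0.0]
opening: 0.636
gripper_force: 63.5
```

>>> drive_tool(xyz=[[0,0,0.05],[0,0,0],[0,0,0],[0,0,0],[0,0,0],[0,0,0],[0,0,0],[0,0,0],[0,0,0],[0,0,0]], delta_rot=[[0,0,0],[0,0,0],[0,0,0],[0,0,0],[0,0,0],[0,0,0],[0,0,0],[0,0,0],[0,0,0],[0,0,0]])

```text
clock: 16.25
ee_pos: [0.6945, -0.2159, 0.0786]
ee_rot: [0.338, 0.148, 0.928, -0.053]
wrist_force: [0.7, 0.1, -1.1]
opening: 0.633
gripper_force: 63.5
```

```bash
python3 -c "
from chk import *
run('7',1)"
```

```text
t 16.25 pos [ 0.6945 -0.2159  0.0786] F [ 0.7  0.1 -1.1] open 0.633 j [-0.3  -0.07 -0.49  0.45 -0.01  0.02]
[0.59, -0.02, 0.04],
rot/row [-0.009, 0.007, -0.034] dist/row 0.5887529376314905
F tool [0.22 0.34 1.29]
```

View pics/7.png

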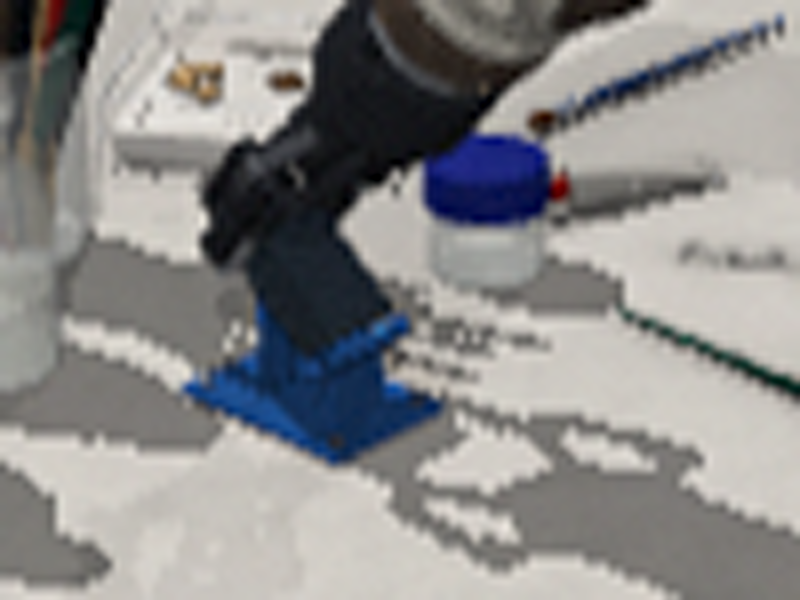

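>>> drive_tool(xyz=[[0,0,0.05],[0,0,0],[0,0,0],[0,0,0.05],[0,0,0],[0,0,0],[0,0,0],[0,0,0],[0,0,0],[0,0,0]], delta_rot=[[0,0,0],[0,0,0],[0,0,0],[0,0,0],[0,0,0],[0,0,0],[0,0,0],[0,0,0],[0,0,0],[0,0,0]])

```text
clock: 17.13
ee_pos: [0.696, -0.2163, 0.0781]
ee_rot: [0.339, 0.148, 0.928, -0.053]
wrist_force: [-8.6, 2.7, 7.6]
opening: 0.633
gripper_force: 64.5
```

```bash
python3 -c "
from chk import *
run('8',0)"
```

```text
t 17.1333 pos [ 0.696  -0.2163  0.0781] F [-8.6  2.7  7.6] open 0.633 j [-0.3  -0.07 -0.49  0.45 -0.01  0.02]
[0.63, -0.02, -0.03],
rot/row [-0.008, 0.017, -0.034] dist/row 0.6337686167117739
F tool [  2.03  -0.06 -11.62]
```

>>> drive_tool(xyz=[[0,0,-0.06],[0,0,0],[0.1,0,0],[0.1,0,0],[0.1,0,0],[0.05,0,0],[0.05,0,0],[0,0,0],[0,0,0],[0,0,0]], delta_rot=[[0,0,0],[0,0,0],[0,0,0],[0,0,0],[0,0,0],[0,0,0],[0,0,0],[0,0,0],[0,0,0],[0,0,0]])

```text
clock: 18.02
ee_pos: [0.6889, -0.214, 0.0725]
ee_rot: [0.338, 0.148, 0.928, -0.053]
wrist_force: [-2.1, 0.1, 0.3]
opening: 0.634
gripper_force: 63.7
```

```bash
python3 -c "
from chk import *
run('9',0)"
```

```text
t 18.0167 pos [ 0.6889 -0.214   0.0725] F [-2.1  0.1  0.3] open 0.634 j [-0.3  -0.08 -0.51  0.44 -0.01  0.02]
[0.17, -0.02, -0.0],
rot/row [-0.009, 0.001, -0.034] dist/row 0.16719386675117728
F tool [ 1.36 -0.51 -1.5 ]
```

>>> drive_tool(xyz=[[0.05,0,0],[0,0,0],[0.05,0,0],[0,0,0],[0,0,0],[0,0,0],[0,0,0],[0,0,0],[0,0,0],[0,0,0]], delta_rot=[[0,0,0],[0,0,0],[0,0,0],[0,0,0],[0,0,0],[0,0,0],[0,0,0],[0,0,0],[0,0,0],[0,0,0]])

```text
clock: 18.9
ee_pos: [0.6881, -0.2138, 0.0721]
ee_rot: [0.339, 0.148, 0.928, -0.053]
wrist_force: [3.1, -1.4, 2.3]
opening: 0.637
gripper_force: 63.5
```

```bash
python3 -c "
from chk import *
run('10',1)"
```

```text
t 18.9 pos [ 0.6881 -0.2138  0.0721] F [ 3.1 -1.4  2.3] open 0.637 j [-0.3  -0.08 -0.52  0.43 -0.01  0.02]
[0.12, -0.02, 0.01],
rot/row [-0.01, 0.015, -0.034] dist/row 0.12032730358634562
F tool [-4.1 -0.4  0.4]
```

View pics/10.png

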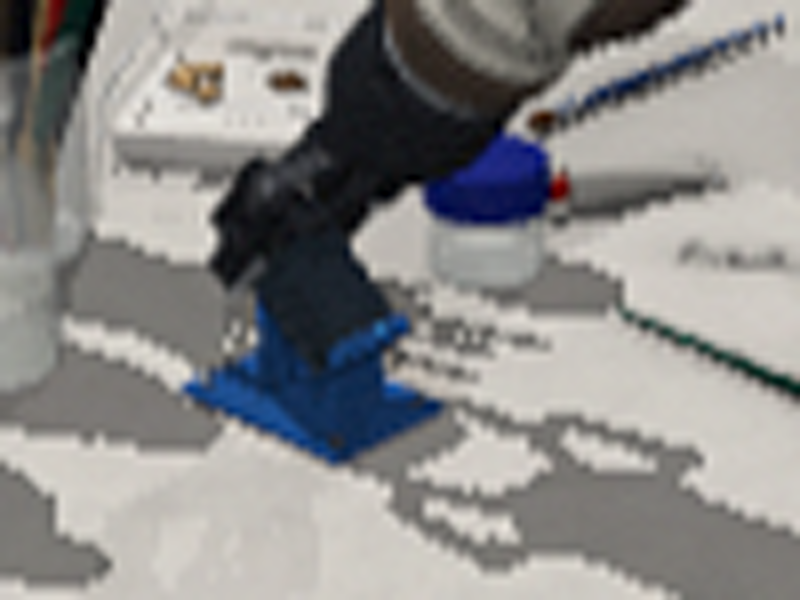

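```bash
python3 - <<'E'
from go import *
E=lambda u,y,h: R.from_euler("z",EW).apply([FX+u*np.cos(TH)-h*np.sin(TH),y,.034+u*np.sin(TH)+h*np.cos(TH)])+EO
f=lambda q:np.round((w2px("side",q)-[215,140]+.5)*8,0).tolist()
print("lip top front",f([E(.0045,.025,.013),E(.0045,-.025,.013)]),"ledge bottom",f([E(-.003,.025,.013),E(-.003,-.025,.013)]))
st=bot.get_state(); T=rot(st["ee_rot"]); p=np.array(st["ee_pos"])
t=lambda x,y,z:T.apply([x,y,z])+p
print("plate lower upper-face corners",f([t(.058,.028,-.007),t(.058,-.028,-.007)]), "back",f([t(.058,.028,-.001),t(.058,-.028,-.001)]))
p5=np.load("side10.npz")["p"]; hsv=cv2.cvtColor(p5,cv2.COLOR_BGR2HSV)
for r in range(176,190): print(r,' '.join('%3d'%p5[r,c,0] for c in range(244,270)))
E
```

```text
lip top front [[323.0, 359.0], [403.0, 320.0]] ledge bottom [[333.0, 373.0], [413.0, 334.0]]
plate lower upper-face corners [[313.0, 373.0], [403.0, 330.0]] back [[307.0, 380.0], [397.0, 337.0]]
176 103  90  75  50  39  39  37  34  36  45  42  45  44  45  43  48  43  42  58  90  99  89  85 136 133 172
177 104  99 100  64  34  41  40  39  37  41  43  42  46  45  42  44  43  46  40  74 105 105 100 161 157 183
178  95  94  96 103  41  43  40  36  36  35  41  41  45  46  47  47  41  43  41  52  90  99 103  97  90 182
179  94  94  96 130  68  43  33  39  39  40  37  46  44  45  45  44  43  38  39  73 112 114 102  97  95 155
180 143  99  93 108  81  58  45  42  38  39  35  39  45  47  42  43  42  75 134 111 131 129  98 145 144  96
181 159  99 157 108  80  72  46  40  36  35  39  39  42  39  39  77  84 110 167 119  80  97  93 159 157 100
182 105 100 180 120  81  80  55  37  40  36  35  36  36  72  89 105 118 120  94  95  80 133 145 142 143 101
183 119 108 122  96  80  81  67  58  49  44  35  38  70 107 117 106  97  99  58  56  90 152 186 185 186 143
184 108 123 140  94  74  79  73  67  61  41  29  35 103 116  83  95  63  57  80 117  76  66 144 145 147 178
185  93 127 151  99  71  78  81  70  85  61  37  34  92  94  61  62  68  78  91 128  83 124 130 129  85 140
186  83  82 127  93  72  78  82  64  93  81  52  59  66  60  66  78  80  80  80 126 135 176 175 177 135 134
187 118  83  83  78  72  68  81  66  77  73  62  66  72  79  80  79  79  79  87 163 176 165 159 177 173 176
188 147 115 114  78  69  61  80  89  90  80  72  72  90  81  78  80  78  77  88 146 166 149 139 148 166 180
189 143 144 143 110 105  82  85  90  89  88  73  79  87  78  77  79  78  80  83 125 126 123 116  79 128 149
```

>>> drive_tool(xyz=[[0,0,0],[0,0,0],[0,0,0],[0,0,0],[0,0,0],[0,0,0],[0,0,0],[0,0,0],[0,0,0],[0,0,0]], delta_rot=[[0,0,0],[0,0,0],[0,0,0],[0,0,0],[0,0,0],[0,0,0],[0,0,0],[0,0,0],[0,0,0],[0,0,0]], jaw=80)

```text
clock: 19.78
ee_pos: [0.6877, -0.2136, 0.0716]
ee_rot: [0.338, 0.148, 0.928, -0.053]
wrist_force: [-0.3, 0.6, 0.8]
opening: 0.935
gripper_force: 0.0
```

>>> drive_tool(xyz=[[0,0,-0.2],[0,0,-0.4],[0,0,-0.6],[0,0,-0.8],[0,0,-0.8],[0,0,-0.8],[0,0,-0.8],[0,0,-0.8],[0,0,-0.8],[0,0,-0.5]], delta_rot=[[0,0,0],[0,0,0],[0,0,0],[0,0,0],[0,0,0],[0,0,0],[0,0,0],[0,0,0],[0,0,0],[0,0,0]])

```text
clock: 20.62
ee_pos: [0.6076, -0.1876, 0.1736]
ee_rot: [0.339, 0.148, 0.927, -0.053]
wrist_force: [0.7, 0.0, 0.2]
opening: 0.935
gripper_force: 0.0
```

```bash
python3 - <<'E'
from f2 import *
from go import *
V=[]
for n,cr in(("side",(slice(140,215),slice(215,315))),("top",(slice(115,190),slice(260,360)))):
    p,d=bot.camera(n); np.savez(n+"11",p=p,d=d); C=cloud(n,d)
    V.append(cv2.resize(p[cr],(400,300),interpolation=cv2.INTER_CUBIC))
    L=R.from_euler("z",-EW).apply((C-EO).reshape(-1,3)).reshape(C.shape); L[...,0]-=FX; L[...,2]-=.034
    u=L[...,0]*np.cos(TH)+L[...,2]*np.sin(TH); h=-L[...,0]*np.sin(TH)+L[...,2]*np.cos(TH)
    m=(d>0)&(abs(h-.006)<.012)&(abs(L[...,1])<.04)&(u>-.01)&(u<.09)&(p.max(2)<70)
    if m.sum()>20: print(n,m.sum(),"u,y,h pct",[np.round(np.percentile(a[m],[3,50,97]),4) for a in(u,L[...,1],h)],"slope",np.polyfit(u[m],h[m],1),np.polyfit(L[...,1][m],h[m],1)[0])
cv2.imwrite("pics/g.png",np.hstack(V)); print(bot.get_state()["clock"],bot.get_state()["wrist_force"])
E
```

```text
side 229 u,y,h pct [array([-0.0023,  0.0376,  0.0687]), array([-0.0246,  0.0052,  0.0274]), array([0.0014, 0.0076, 0.0135])] slope [0.00055534 0.00747863] -0.008409737272595547
top 409 u,y,h pct [array([0.0022, 0.0367, 0.0706]), array([-0.0269, -0.0008,  0.0245]), array([-0.0001,  0.0046,  0.0123])] slope [-0.03323161  0.00616228] 0.00795037440219685
20.7167 [ 0.96132241  0.16629413 -0.81940141]
```

View pics/g.png

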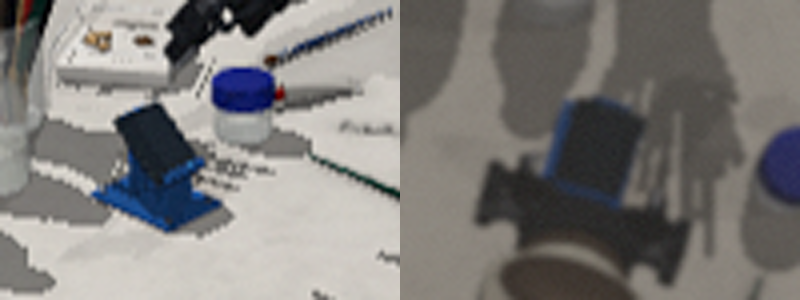

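```bash
python3 -c "
from plant import bot
print(bot.job_done())"
```

```text
the job is handed in; nothing more can be done
None
```

The plate is out of the dispenser and stands on its short edge behind the easel's lip, leaning back centred on the board. The pedal was pressed to its stop at about 27 N and came right back up. I handed the job in at about 21 s, with the gripper clear of everything.

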